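# Fit the strap-hole drill template on the jig

### The job

Get the pine board in the drilling jig ready for its strap hole. First swing the wooden keeper bar (red knob) shut until it snaps into its detent; then fetch the drill template (white plate, red handle) and slide it over the jig's locating pin until it drops on, with its brass guide bush over the cross on the board, and press it down against the spring collar until it lies flat on the board. Finish while still holding it pressed down - do not let go - and leave the other things on the bench where they are.

Things in the scene. Friction and masses are not known exactly. Their poses are not given: they have to be found in the camera images.
- fixture: the drilling jig, screwed down: grey base plate 212 x 285 x 15 with dark rails round a nest for the pine board. Origin under the middle of the nest, on the bench; z up, +x towards the tall fence along the far edge, +y towards the low left rail that carries the pin (top 31 above the bench). A low front rail (top 27) is on the -x side; the -y side is open and is closed by the keeper bar
- fixture_fence (a point): middle of the top edge of the tall fence's face that looks to the jig's -x: at x = +76.5, y = +32.5 in the jig, 55 above the bench. The face runs along the jig's y for 235 and reaches down to the base
- fixture_pin (a point): point on the axis of the upright steel locating pin, 33 above the bench, level with the board's top; axes as the jig's. Pin: 12 in diameter, top 11 above this point, the last 4 taper to a 4 wide tip. Round it a brass collar, 25 in diameter, on a spring: its top stands 4 above this point when free; holding it down level with this point takes about 5 N at the pin
- keeper (a joint): angle of the keeper bar in rad: 0 = shut along the -y edge of the board, growing as it swings out away from the board (anticlockwise seen from above), up to 1.6. It stays where it is left; in the last 0.08 rad it rides over a sprung ball (under 2 N at the knob) and then snaps home, to 0.01 or less
- keeper_hinge (a point): point on the keeper bar's upright pivot axis, fixed in the jig at x = +89, y = -112.5, 62 above the bench (the height to grip the knob). The bar is 176 long, 22 wide, from 19 to 37 above the bench, and from the pivot it points to the jig's -x when shut
- keeper_knob (a point): the round red knob standing on the keeper bar, 22 in diameter, from 37 to 77 above the bench, 135 from the pivot; this point is on its axis, 62 above the bench
- board: pine board 150 x 200 x 18 with rounded corners, lying in the nest of the jig with 1.5 play, loose. Origin at the centre of its underside, 15 above the bench; x and y as the jig's
- board_mark (a point): the black pencilled cross on the board's top face, where the strap hole goes, 22 from two edges
- template: drill template: white-topped plywood plate 100 (x) x 104 (y) x 19 thick, 0.17 to 0.29 kg, with a red handle. Origin at the centre of its underside, z up. On the jig its x and y axes lie as the jig's: its +x edge is then 1.5 off the fence and its underside on the board
- template_hole (a point): mouth of the template's blind round hole for the locating pin, in its underside: 14 in diameter, 13 deep, at x = -15, y = +34 of the template; a dark wooden plug on the top face, next to the end of the handle, marks it. Axes as the template's
- template_bush (a point): top centre of the brass guide bush in the template, at x = +28, y = -14, 23 above the underside; it belongs over the cross
- template_grip (a point): point to grip on the template's red handle, a bar 22 wide (x), 70 long (y), from 19 to 55 above the underside; this point is 41 above the underside, at x = -15, y = -6 (middle of its length). Axes as the template's
- glue: white glue bottle, 60 in diameter, 170 tall; origin under its centre; leave alone
- square: try square lying flat: dark stock 22 x 110 x 18, steel blade 160 long along its +x; origin under the stock; leave alone
- sander: cork sanding block 56 x 100 x 25; origin under its centre; leave alone
- pencil: flat red carpenter's pencil, 14 x 170 x 8, along its y; leave alone
- mallet: wooden mallet lying on its side, head 62 thick and 100 wide, handle 190 long to its -x; origin under the head; leave alone
- tin: low copper tin of green pins, 84 in diameter, 26 tall; origin under its centre; leave alone
- blank: round pine blank 64 in diameter, 22 thick; origin under its centre; leave alone

How it is judged:
On the way:
1. the keeper bar is shut in its detent, before the template is put on the jig's pin (value of joint keeper below 0.02 rad and horizontal distance between template_hole and fixture_pin above 0.03 m), for 0.2 s.
At the end, for the whole second after the job is handed in: Keeper shut (under 0.02 rad); board in its nest (5 mm); template hole within 3 mm of the pin's axis, seated within 2 mm, level within 0.03 rad, bush within 6 mm of the cross, at rest; it presses on the board with over 0.5 N and the fingers hold or press it with over 2 N (value of joint keeper below 0.02 rad and horizontal distance between template_hole and fixture_pin below 0.003 m and z of template_hole in the frame of fixture_pin below 0.002 m and angle between template's own z axis and vertical below 0.03 rad and horizontal distance between template_bush and board_mark below 0.006 m and contact force between template and board above 0.5 N and contact force between the fingers and template above 2 N and linear speed of template below 0.02 m/s and z of board in the frame of fixture below 0.018 m and horizontal distance between board and fixture below 0.005 m); the arm keeps its last pose, push and grip.
It fails at once if a bystander is pushed more than 30 mm from its place (distance of any of glue, square, sander, pencil, mallet, tin, blank from where it was at the start of the episode above 0.03 m).
It also fails if it takes over 58 s, if anything falls off the work surface, if the arm or the gripper's body presses on something with over 40 N, if the wrist force passes 120 N, or if a joint passes its speed limit or range.

### The arm

A 6-joint arm with a two-finger parallel gripper is mounted at the origin on the work surface. World frame = base frame: x ahead of the robot, y to its left, z up, the work surface at z = 0. Lengths are in m, angles in rad, forces in N, time in s.
With the tool pointing down it reaches from about 0.375 to 0.9 m from the base axis. Payload 3.1 kg.
Tool frame: the origin (TCP) lies midway between the tips of the shut fingers; the grasp point (between the pads) lies grip_point_offset behind it (grip_point_offset is the distance from the TCP to the grasp point, in m); z points along the fingers, y is the line along which they close (so a half turn about z gives the same grasp; the last joint's range is limited). The gripper opens to 85 mm and grips with 20 to 120 N. Pads are 22 mm wide; open, the fingers measure 114 mm over their backs; the gripper's body (76 mm by 85 mm) begins 54 mm behind the grasp point. The pads swing forward as they close: fully open they stand 13 mm farther back than shut.
Start: joints at [1.123, 0.527, 1.433, -0, 1.181, -0.178], TCP at [0.167, 0.602, 0.231] pointing down, gripper open.
Joint ranges: [-3.08, 3.08], [-0.75, 2.2], [0.22, 2.44], [-1.43, 4.57], [0, 2.65], [-2.85, 2.85]. Speed limits (rad/s): [2.79, 2.79, 3.14, 3.14, 3.14, 3.14].

### API

Orientations are given as a unit quaternion [x, y, z, w].
In Python, from rig import state, grab_frame, camera_params, hand_in, search_frame, trace, landmark_of, grip_point_offset gives the robot as it stands.
- The arm moves only by the shell command python3 -m inch 'ROWS' [FORCE]. ROWS is text: rows parted by semicolons, each of 7 numbers parted by spaces: the closure, from -1 (fully open) to 1 (shut), then the shift along the world's x, y, z in cm, then the turn, a rotation vector about the world's x, y, z in degrees. A call has 1 to 12 rows; each row shifts and turns the commanded pose from where the row before left it; what a row does not reach is not made up. A row lasts 1/8 s, in which the tool goes at most 62.5 mm and 10.7 degrees, less where a joint would pass 70% of its speed; a pose out of reach is approached as far as the arm can. A call with a gripper value outside its range is refused whole. The fingers move at their own pace and stop on an object; FORCE is the grip in N (left out, the last holds). Time passes only in rows, so rows that do not move let the fingers close. It gives the time, the measured TCP pose, the force, the opening and the grip force at its end, in the units of the state.
- state(): the state, without advancing time (a new reading comes with each control period).
- grab_frame(name): name is "side" or "top"; returns the picture (384x512x3 uint8, red, green, blue); there is no depth.
- camera_params(name): a dict with "camera_matrix" (3x3 intrinsics, pixels), "k1" (the pictures are not rectified: a ray, as slopes to the right and down, at radius r is drawn at 1 + k1 r^2 times it, then the intrinsics apply), "cam_to_world" (4x4, takes a point from camera to world coordinates). Camera axes: x right, y up, looking along -z (the intrinsics and any distortion apply to the point x, -y, -z); pixel columns grow to the right and rows downward; lengths in m; the calibration is good to about 2 mm. A picture is of the moment at which its call begins. camera_params takes no time and is no camera call.
- hand_in(): hands the job in; it is judged then, once.
Trained networks look in the newest picture that a camera, given by its name, has taken for a name from the list of things; names that differ only in an ending like _2 or _b are one class to them, and where a whole thing is asked for, a point or a joint stands for the part that bears it (a point fixed in the world has none). Each returns a list of dicts, best first, with "conf" (0 to 1); they miss things now and then, are a little off and sometimes report something else, mostly with a low value. They report only what shows in the picture. A call takes as long as a camera call.
- search_frame(camera, name): "location" ([row, column] in pixels, amid what is visible of it).
- trace(camera, name): "region" (384x512 bool, what is visible of it) and "location" ([row, column] in pixels, amid what is visible of it).
- landmark_of(camera, name): "location" ([row, column] in pixels: a listed point, or the origin of a listed thing).
The state is a dict: "time": time; "q": joint angles; "dq": joint speeds; "tau": joint torques, N m; "tcp_pos": TCP position; "tool_rot": TCP orientation; "contact_force": force on the tool from outside, world axes, zero at the start; "ft_torque": the same for the moment, N m; "grip_width": finger opening in m; "finger_force": force on a finger pad.
Only numpy, scipy, OpenCV 4.12 (cv2) and the standard library are available. Lean on these libraries where they do the work, as an engineer would, in place of code of your own. Each camera call takes 0.05 s, during which the arm holds its last target. There are 200 camera calls.

## Working session

There is one attempt and no reset: what is moved stays moved. The work goes in short steps, Python scripts to look and compute and a shell command to move; the robot and the scene stay as the last step left them, time stands still between calls to the robot, and variables do not carry over. Pictures are saved under pics/ and viewed, at most 10 in all, crops included, and the job is handed in when it is done.

```bash
mkdir -p pics
cat > h.py <<'E'
import numpy as np, cv2
from rig import *
def ray(cam,loc):
    p=camera_params(cam);K=np.array(p["camera_matrix"]);T=np.array(p["cam_to_world"]);k=p["k1"]
    u=(loc[1]-K[0,2])/K[0,0];v=(loc[0]-K[1,2])/K[1,1]
    d=cv2.undistortPoints(np.array([[[loc[1],loc[0]]]],float),K,np.array([k,0,0,0,0.]))[0,0]
    return T[:3,3],T[:3,:3]@np.array([d[0],-d[1],-1])
def atz(cam,loc,z):
    o,d=ray(cam,loc);return o+d*(z-o[2])/d[2]
def tri(l1,l2,c1="top",c2="side"):
    o,d=ray(c1,l1);p,e=ray(c2,l2)
    s=np.linalg.lstsq(np.c_[d,-e],p-o,rcond=None)[0]
    a,b=o+d*s[0],p+e*s[1];return (a+b)/2,np.linalg.norm(a-b)
def proj(cam,P):
    p=camera_params(cam);T=np.linalg.inv(np.array(p["cam_to_world"]));c=T[:3,:3]@np.array(P)+T[:3,3]
    x,y=c[0]/-c[2],-c[1]/-c[2];f=1+p["k1"]*(x*x+y*y);K=np.array(p["camera_matrix"])
    return np.array([K[1,1]*y*f+K[1,2],K[0,0]*x*f+K[0,2]])
def lm(cam,n):
    r=landmark_of(cam,n);return (np.round(r[0]["location"],1),round(r[0]["conf"],2)) if r else (None,0)
E
cat > m.py <<'E'
from h import *
for c in("top","side"):
    cv2.imwrite(f"pics/{c}0.png",cv2.cvtColor(grab_frame(c),cv2.COLOR_RGB2BGR))
Z=dict(fixture_fence=.055,fixture_pin=.033,keeper_hinge=.062,keeper_knob=.062,board_mark=.033,template=0,template_hole=0,template_bush=.023,template_grip=.041,fixture=0,board=.015)
for n,z in Z.items():
    a,b=lm("top",n),lm("side",n);print(n,z,a,b)
    if a[0] is not None:print("  top",atz("top",a[0],z).round(4))
    if b[0] is not None:print("  side",atz("side",b[0],z).round(4))
    if a[0] is not None and b[0] is not None:print("  tri",*[np.round(t,4) for t in tri(a[0],b[0])])
print(grip_point_offset if not callable(grip_point_offset) else grip_point_offset(),state())
E
python3 m.py
```

```text
fixture_fence 0.055 (array([173.2, 256.7]), 0.73) (array([188.8, 258.2]), 0.71)
  top [0.5845 0.0018 0.055 ]
  side [ 0.5697 -0.0039  0.055 ]
  tri [0.5816 0.004  0.0419] 0.0113
fixture_pin 0.033 (array([193. , 226.6]), 0.74) (array([175.1, 231.3]), 0.8)
  top [0.5147 0.1066 0.033 ]
  side [0.5314 0.1199 0.033 ]
  tri [0.5168 0.1033 0.0548] 0.0108
keeper_hinge 0.062 (array([172.6, 297.6]), 0.79) (array([212.3, 282.3]), 0.6)
  top [ 0.589  -0.1414  0.062 ]
  side [ 0.5793 -0.1357  0.062 ]
  tri [ 0.5834 -0.1389  0.0646] 0.011
keeper_knob 0.062 (array([187.8, 333.9]), 0.68) (array([246.8, 295.6]), 0.81)
  top [ 0.5384 -0.2691  0.062 ]
  side [ 0.5388 -0.2642  0.062 ]
  tri [ 0.5365 -0.2675  0.069 ] 0.0017
board_mark 0.033 (array([180.2, 244.1]), 0.78) (array([132.5, 242.6]), 0.66)
  top [0.5622 0.046  0.033 ]
  side [0.6896 0.3044 0.033 ]
  tri [0.5252 0.0344 0.2985] 0.0152
template 0 (array([203.3, 170.4]), 0.72) (array([155.5, 197.9]), 0.7)
  top [0.4768 0.3103 0.    ]
  side [0.4841 0.3109 0.    ]
  tri [0.4797 0.3087 0.003 ] 0.0068
template_hole 0 (array([205.8, 160.1]), 0.55) (arr
[... 723 characters left out ...]
.0026
0.0187 {'time': 1.2, 'q': array([ 1.12254594e+00,  5.27518262e-01,  1.43273620e+00,  2.48467746e-05,
        1.18138524e+00, -1.78513087e-01]), 'dq': array([ 0.00019364,  0.00040853, -0.00048782,  0.00110266, -0.00127381,
       -0.00064797]), 'tau': array([ 1.37235152e-04, -4.42331314e+01, -1.78415447e+01, -2.72460939e-04,
        1.01947680e-03, -1.86434569e-06]), 'tcp_pos': array([0.16650519, 0.60237376, 0.23128762]), 'tool_rot': array([ 1.34464828e-01,  9.90918367e-01, -1.88349201e-05, -1.81852375e-05]), 'contact_force': array([-0.01025918,  0.08637387,  0.04036711]), 'ft_torque': array([ 0.00884162, -0.06891034, -0.0153148 ]), 'finger_force': 0.0, 'grip_width': 0.0854800386713091}
```

View pics/top0.png

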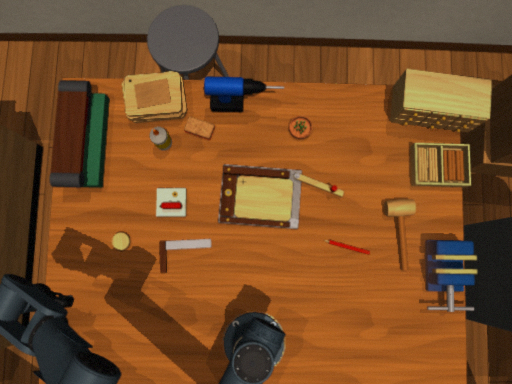

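View pics/side0.png

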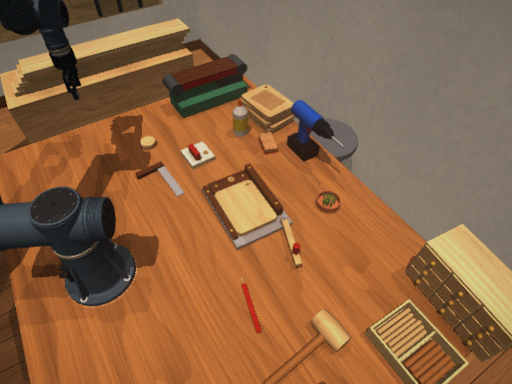

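The top view shows the jig at about (195,260), with the knob at (188,334), the template at (203,171) and its handle along image x. The square is at (245,185) and the pencil at (247,347). Next I fit the poses using both cameras.

```bash
cat > m2.py <<'E'
from h import *
from scipy.optimize import least_squares
J=dict(fixture_fence=(76.5,32.5,55),fixture_pin=(10,126,33),keeper_hinge=(89,-112.5,62),board_mark=(53,78,33),board=(0,0,15),fixture=(0,0,0))
Tm=dict(template_hole=(-15,34,0),template_bush=(28,-14,23),template_grip=(-15,-6,41),template=(0,0,0))
obs=[];msk={}
for rep in range(3):
  for c in("top","side"):
    im=grab_frame(c)
    for n in list(J)+list(Tm)+["keeper_knob"]:
        l,cf=lm(c,n)
        if l is not None and cf>.5: obs.append((c,n,l))
    if rep==0:
        for n in("board","template","keeper"):
            r=trace(c,n)
            if r: msk[c,n]=r[0]["region"]
def world(p,P):
    P=np.array(P)/1000;c,s=np.cos(p[2]),np.sin(p[2]);return np.array([p[0]+c*P[0]-s*P[1],p[1]+s*P[0]+c*P[1],P[2]])
def fit(D,p0):
    f=lambda p:np.concatenate([proj(c,world(p,D[n]))-l for c,n,l in obs if n in D])
    r=least_squares(f,p0,loss="soft_l1",f_scale=1.);e=f(r.x).reshape(-1,2)
    for (c,n,l),k in zip([o for o in obs if o[1] in D],e.round(1)):print(c,n,k,end="; ")
    print("\nFIT",r.x.round(4));return r.x
pj=fit(J,[.5,-.02,0]);pt=fit(Tm,[.477,.31,0])
kn=[(c,l) for c,n,l in obs if n=="keeper_knob"]
f=lambda p:np.concatenate([proj(c,[p[0],p[1],.062])-l for c,l in kn])
k=least_squares(f,[.538,-.268],loss="soft_l1").x;print("knob",k.round(4),f(k).round(1))
h=world(pj,J["keeper_hinge"])[:2];d=k-h;print("len",np.linalg.norm(d),"keeper",(np.arctan2(d[1],d[0])-pj[2]-np.pi)%6.283)
np.savez("fit.npz",pj=pj,pt=pt,k=k)
for c in("top","side"):
  im=cv2.cvtColor(grab_frame(c),cv2.COLOR_RGB2BGR)
  if (c,"board") in msk: print(c,"board mask centre",np.argwhere(msk[c,"board"]).mean(0),proj(c,world(pj,(0,0,33))))
  S=5;u=np.array([proj(c,world(pj,(0,20,20)))[:], proj(c,world(pt,(0,0,20)))]).mean(0)
  r0,c0=int(u[0]-55),int(u[1]-70 if c=="side" else u[1]-65)
  B=cv2.resize(im[r0:r0+110,c0:c0+150],None,fx=S,fy=S,interpolation=cv2.INTER_CUBIC)
  def poly(p,pts,col):
    q=np.array([((proj(c,world(p,x))-[r0,c0]+.5)*S)[::-1] for x in pts]).astype(int);cv2.polylines(B,[q],True,col,1)
  poly(pj,[(75,100,33),(75,-100,33),(-75,-100,33),(-75,100,33)],(255,0,0))
  poly(pj,[(76.5,150,55),(76.5,-85,55)],(255,255,0))
  poly(pj,[(10+6*np.cos(a),126+6*np.sin(a),44) for a in np.arange(0,6.2,.5)],(0,255,0))
  poly(pt,[(50,52,19),(50,-52,19),(-50,-52,19),(-50,52,19)],(255,0,255))
  poly(pt,[(-4,29,55),(-4,-41,55),(-26,-41,55),(-26,29,55)],(0,255,0))
  cv2.imwrite(f"pics/{c}1.png",B)
E
python3 m2.py
```

```text
top fixture_fence [-1.6  0.7]; top fixture_pin [-0.5 -3.4]; top board_mark [ 0.  -3.7]; top board [2.2 1. ]; side fixture_fence [-2.6 -0.1]; side fixture_pin [ 3.3 -3.3]; side keeper_hinge [0.5 1.9]; side board_mark [-1.8 -0.4]; top fixture_fence [-0.2  0.4]; top fixture_pin [ 0. -1.]; top keeper_hinge [ 2.  -0.6]; top board_mark [-1.4  0. ]; top board [-0.2  0.9]; side fixture_fence [-2.1  1.3]; side fixture_pin [-0.2  0.9]; side keeper_hinge [1.2 1. ]; side board_mark [-3.5 -1. ]; side board [ 2.5 -1.3]; top fixture_fence [0.5 0.8]; top fixture_pin [ 1.5 -1.6]; top keeper_hinge [1.4 0.3]; top board_mark [-0.6 -1.5]; top board [1.7 4.1]; side fixture_fence [-1.1  0.1]; side fixture_pin [ 0.  -1.5]; side keeper_hinge [0.6 0.8]; side board_mark [-4.8  1.9]; side board [0.9 1.4]; 
FIT [ 0.5011 -0.0191 -0.0877]
top template_hole [1.5 1.5]; top template_bush [-3.8  0.5]; top template_grip [-0.3 -1.1]; top template [-0.3  1.9]; side template_hole [ 2.5 -0.8]; side template_bush [1.  2.7]; side template_grip [-4.9  1.3]; side template [-1.1 -2.1]; top template_hole [-0.7 -0. ]; top template_bush [ 1.5 -0.5]; top template_grip [ 0.1 -2.9]; top template [0.4 2.3]; side template_hole [ 3.  -0.1]; side template_bush [-1.5  0.3]; side template_grip [-3.2  0.5]; side template [-0.9 -2.2]; top template_hole [-1.1  1.7]; top template_bush [-0.3  1.4]; top template_grip [ 0.3 -1.4]; side template_hole [-0.  -1.6]; side template_bush [0.5 0.6]; side template_grip [-1.6 -1.6]; side template [ 0.2 -1.2]; 
FIT [0.4796 0.3076 0.0547]
knob [ 0.5402 -0.2708] [ 0.3 -0.9  1.9  1.2 -0.7 -1.   0.3 -0.2  0.  -2.7  1.6  0.2]
len 0.13770448122542006 keeper 1.365278626111479
top board mask centre [197.79458042 263.54589161] [197.68367276 262.01127072]
side board mask centre [206.91727273 244.15636364] [203.72766803 243.60231223]
```

View pics/top1.png

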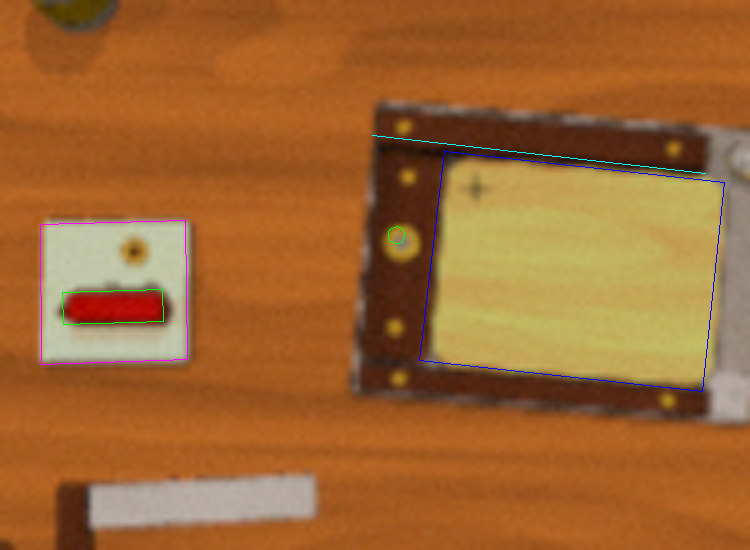

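View pics/side1.png

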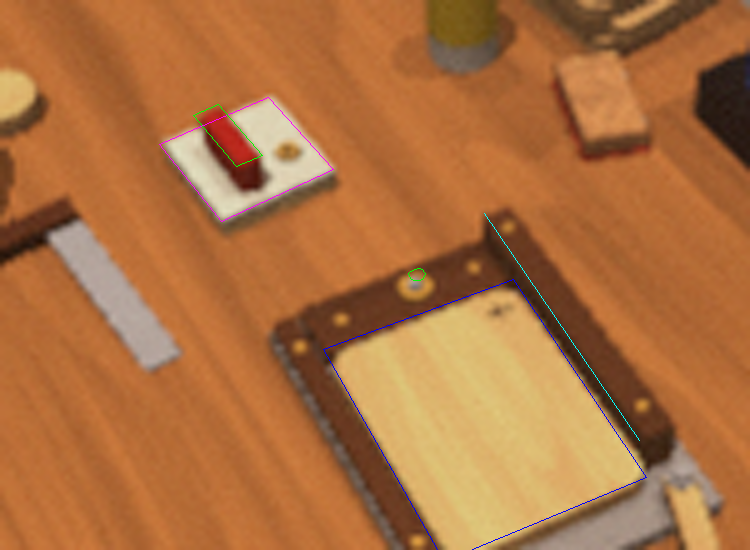

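The fit is within about 5 mm but the jig looks slightly off: in the top view the pin sits 5 px low and right in the 5x crop, and the board's left edge is 8 px right. I refine with colour masks back-projected to the known face heights, checking sizes.

```bash
cat > m3.py <<'E'
from h import *
F=np.load("fit.npz")
def rect(c,mask,z,seed,nm):
    n,L,st,ce=cv2.connectedComponentsWithStats(mask.astype(np.uint8))
    i=min(range(1,n),key=lambda i:np.hypot(*(ce[i][::-1]-seed)) if st[i,4]>15 else 999)
    cs=cv2.findContours((L==i).astype(np.uint8),0,2)[0][0][:,0]
    # half-pixel border: upsample
    W=np.array([atz(c,(v,u),z)[:2]*1000 for u,v in cs],np.float32)
    (x,y),(w,h),a=cv2.minAreaRect(W);print(c,nm,"centre",np.round([x,y],1),"size(+1px)",np.round([w,h],1),"ang",round(a,1),"n",st[i,4])
U=6
for c in("top","side"):
    im=grab_frame(c);hsv=cv2.cvtColor(im,cv2.COLOR_RGB2HSV).astype(int);H,S,V=hsv[...,0],hsv[...,1],hsv[...,2]
    for nm,P in(("board",(*F["pj"][:2],.033)),("tmpl",(*F["pt"][:2],.019)),):
        u=proj(c,P).astype(int);print(nm,"hsv",hsv[u[0],u[1]],hsv[u[0]-8 if nm=="tmpl" else u[0],u[1]-5])
    rect(c,(H>=18)&(H<32)&(S>70)&(V>150),.033,proj(c,(*F["pj"][:2],.033)),"board")
    w=((S<75)&(V>140)).astype(np.uint8);w=cv2.morphologyEx(w,cv2.MORPH_CLOSE,np.ones((3,3)))
    rect(c,w>0,.019,proj(c,(*F["pt"][:2],.019))+[-3,5],"tmpl")
    red=((H<6)|(H>174))&(S>180)&(V>70)
    rect(c,red,.055,proj(c,(F["pt"][0]-.015,F["pt"][1]-.006,.045)),"handle")
    rect(c,red,.077,proj(c,(*F["k"],.07)),"knob(z77)")
    rect(c,red,.062,proj(c,(*F["k"],.07)),"knob(z62)")
    # pin collar : brass blob near pin
    br=(H>=14)&(H<30)&(S>90)&(V>110)
    c_,s_=np.cos(F["pj"][2]),np.sin(F["pj"][2])
    pin=(F["pj"][0]+.010*c_-.126*s_,F["pj"][1]+.010*s_+.126*c_,.037);print("pinfit",np.round(pin,4))
    rect(c,br,.037,proj(c,pin),"collar")
E
python3 m3.py
```

```text
board hsv [ 25 131 194] [ 25 132 193]
tmpl hsv [ 17  73 132] [ 36  45 200]
top board centre [501.5 -24.9] size(+1px) [198.5 147.7] ang 86.8 n 2282
top tmpl centre [481.3 305.8] size(+1px) [ 97.  103.8] ang 1.5 n 622
top handle centre [462.9 299.3] size(+1px) [17.5 66.6] ang 1.4 n 102
top knob(z77) centre [ 535.3 -265.3] size(+1px) [14.  17.5] ang 1.4 n 23
top knob(z62) centre [ 537.6 -267.7] size(+1px) [14.1 17.7] ang 1.4 n 23
pinfit [0.5221 0.1056 0.037 ]
top collar centre [517.9 101.5] size(+1px) [21.5 21.2] ang 1.9 n 43
board hsv [ 20 124 222] [ 18 130 220]
tmpl hsv [  2 215 187] [  4 214 173]
side board centre [501.1 -23. ] size(+1px) [199.3 148.6] ang 86.8 n 1804
side tmpl centre [480.4 305.2] size(+1px) [ 99.9 103.8] ang 1.4 n 325
side handle centre [461.1 285.8] size(+1px) [23.7 89.7] ang 0.0 n 86
side knob(z77) centre [ 535.6 -267.6] size(+1px) [17.4 18.8] ang 58.4 n 32
side knob(z62) centre [ 542.4 -260.9] size(+1px) [17.7 19.1] ang 58.4 n 32
pinfit [0.5221 0.1056 0.037 ]
side collar centre [518.9 103.5] size(+1px) [24.6 25.8] ang 58.5 n 34
```

Sizes check out (board 199x148, template 98x104, collar about 23).

- **Pin:** about (518.4, 102) mm, jig yaw -3.2°.
- **Knob:** about (535.4, -266.5) mm, 134.7 mm from the hinge (584, -141), so the keeper is open about 72°.
- **Template grip:** about (466, 299) mm, yaw 1.4°.

Now I move to the knob.

```bash
python3 -m inch '-1 5 -5 0 0 0 -9.5;-1 5 -5 0 0 0 -9.5;-1 5 -5 0 0 0 -9.5;-1 5 -5 0 0 0 -9.5;-1 5 -5 0 0 0 -9.5;-1 1.2 -5.9 0 0 0 -9.5;-1 1.2 -5.9 0 0 0 -9.5;-1 1.2 -5.9 0 0 0 -9.5;-1 1.2 -5.9 0 0 0 -9.5;-1 1.2 -5.9 0 0 0 -9.5;-1 1.2 -5.9 0 0 0 0;-1 1.2 -5.9 0 0 0 0'; python3 -m inch '-1 0.9 -5.1 0 0 0 0;-1 0.9 -5.1 0 0 0 0;-1 0.9 -5.1 0 0 0 0;-1 0.8 -5.1 0 0 0 0;-1 0 0 0 0 0 0;-1 0 0 0 0 0 0'
```

```text
time: 6.8
tcp_pos: [0.4719, -0.0337, 0.2317]
tool_rot: [0.822, 0.57, 0.0, 0.0]
contact_force: [1.3, 0.5, -0.0]
grip_width: 0.0854
finger_force: 0.0
time: 7.55
tcp_pos: [0.5059, -0.2351, 0.231]
tool_rot: [0.822, 0.57, -0.0, -0.001]
contact_force: [0.8, 0.6, 0.1]
grip_width: 0.0855
finger_force: 0.0
```

```bash
python3 -m inch '-1 1.5 -1.6 -2 0 0 -0.6;-1 1.45 -1.55 -3 0 0 0;-1 0 0 -3 0 0 0;-1 0 0 -3 0 0 0;-1 0 0 -3 0 0 0;-1 0 0 -2.5 0 0 0;-1 0 0 -1.5 0 0 0;-1 0 0 -0.8 0 0 0;-1 0 0 0 0 0 0;-1 0 0 0 0 0 0'; python3 -c "
from h import *
im=grab_frame('side');u=proj('side',(.5354,-.2665,.06)).astype(int)
a=im[u[0]-45:u[0]+35,u[1]-50:u[1]+50];cv2.imwrite('pics/k1.png',cv2.resize(a[...,::-1],None,fx=5,fy=5,interpolation=2))"
```

```text
time: 8.8
tcp_pos: [0.5366, -0.2674, 0.0442]
tool_rot: [0.824, 0.566, 0.0, 0.001]
contact_force: [0.6, -0.3, -0.2]
grip_width: 0.0854
finger_force: 0.0
```

View pics/k1.png

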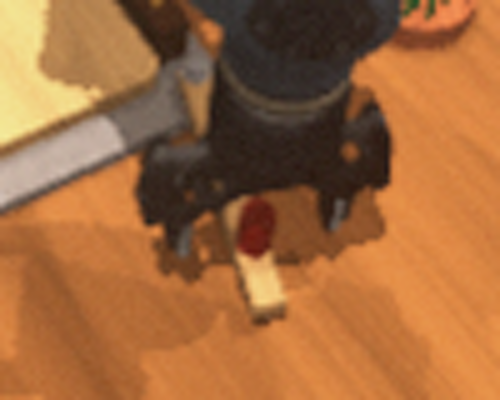

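The knob (255,225 in the crop) stands between the open fingers, at about (180,240) and (335,215). I close on it.

```bash
python3 -m inch '1 0 0 0 0 0 0;1 0 0 0 0 0 0;1 0 0 0 0 0 0;1 0 0 0 0 0 0;1 0 0 0 0 0 0;1 0 0 0 0 0 0;1 0 0 0 0 0 0;1 0 0 0 0 0 0' 30
```

```text
time: 9.85
tcp_pos: [0.5362, -0.2673, 0.0435]
tool_rot: [0.824, 0.566, 0.0, 0.0]
contact_force: [-0.1, -0.8, 2.4]
grip_width: 0.021
finger_force: 30.5
```

```bash
python3 -m inch '1 -1.92 0.90 0 0 0 -9;1 -1.75 1.19 0 0 0 -9;1 -1.54 1.45 0 0 0 -9;1 -1.30 1.68 0 0 0 -9;1 -1.02 1.85 0 0 0 -9;1 0 0 0 0 0 0;1 0 0 0 0 0 0'
```

```text
time: 10.72
tcp_pos: [0.4607, -0.1962, 0.0434]
tool_rot: [0.978, 0.208, -0.0, -0.0]
contact_force: [1.1, 2.8, 4.7]
grip_width: 0.0213
finger_force: 30.9
```

```bash
python3 -m inch '1 -0.72 2.0 0 0 0 -9;1 -0.40 2.08 0 0 0 -9;1 -0.1 1.6 0 0 0 -9;1 0 0.3 0 0 0 0;1 0 0.3 0 0 0 0;1 0 0.2 0 0 0 0;1 0 0 0 0 0 0'
```

```text
time: 11.6
tcp_pos: [0.4489, -0.1323, 0.0434]
tool_rot: [1.0, -0.027, 0.0, -0.0]
contact_force: [-0.4, -1.3, 3.9]
grip_width: 0.0209
finger_force: 31.1
```

```bash
for i in 1 2; do python3 -m inch '1 0 0.15 0 0 0 0;1 0 0 0 0 0 0'; done
```

```text
time: 11.85
tcp_pos: [0.4489, -0.1316, 0.0434]
tool_rot: [1.0, -0.026, 0.0, 0.001]
contact_force: [-2.9, -7.0, 3.3]
grip_width: 0.0212
finger_force: 31.1
time: 12.1
tcp_pos: [0.4489, -0.1314, 0.0434]
tool_rot: [1.0, -0.025, 0.0, 0.002]
contact_force: [-6.0, -13.0, 3.1]
grip_width: 0.0211
finger_force: 31.1
```

Hard stop at 13 N: the keeper is home, and the jig y comes out about 1.5 mm higher than estimated. I release, lift and check.

```bash
python3 -m inch '1 0 -0.15 0 0 0 0;-1 0 0 0 0 0 0;-1 0 0 0 0 0 0;-1 0 0 0 0 0 0;-1 0 0 0 0 0 0;-1 0 0 0 0 0 0;-1 0 0 4 0 0 0;-1 0 0 5 0 0 0;-1 0 0 5 0 0 0'; python3 -m inch '-1 0 5 2 0 0 9.5;-1 0 5 1 0 0 9.5;-1 0 5 0 0 0 9.5;-1 0 5 0 0 0 9.5;-1 0 5 0 0 0 9.5;-1 0 5 0 0 0 9.5;-1 0 5 0 0 0 9.5;-1 0 5 0 0 0 9.5;-1 0 3 0 0 0 9.5;-1 0 0 0 0 0 9;-1 0 0 0 0 0 0'
cat > k.py <<'E'
from h import *
S=[]
for c in("top","side"):
    im=grab_frame(c);hsv=cv2.cvtColor(im,cv2.COLOR_RGB2HSV).astype(int);H,Sa,V=hsv[...,0],hsv[...,1],hsv[...,2]
    red=((H<6)|(H>174))&(Sa>180)&(V>70)
    u=proj(c,(.449,-.132,.07)).astype(int);m=np.zeros_like(red);m[u[0]-6:u[0]+7,u[1]-6:u[1]+7]=1
    q=np.argwhere(red&m);print(c,len(q),atz(c,q.mean(0),.07).round(4) if len(q) else None)
E
python3 k.py
```

```text
time: 13.22
tcp_pos: [0.4481, -0.1298, 0.1846]
tool_rot: [1.0, -0.027, -0.0, -0.0]
contact_force: [-0.5, -0.0, -0.4]
grip_width: 0.0852
finger_force: 0.0
time: 14.6
tcp_pos: [0.4479, 0.3002, 0.2131]
tool_rot: [0.698, 0.716, -0.0, -0.0]
contact_force: [-0.8, -0.1, -0.3]
grip_width: 0.0853
finger_force: 0.0
top 25 [ 0.448  -0.1327  0.07  ]
side 26 [ 0.4494 -0.1326  0.07  ]
```

Keeper confirmed shut, with the knob at (449,-133). Next is the template.

```bash
python3 -m inch '-1 0.9 0 -4 0 0 0;-1 0.9 -0.1 -4 0 0 0;-1 0 0 -3.5 0 0 0;-1 0 0 -3 0 0 0;-1 0 0 -2.2 0 0 0;-1 0 0 -1.3 0 0 0;-1 0 0 -0.7 0 0 0;-1 0 0 0 0 0 0;-1 0 0 0 0 0 0'; python3 -m inch '1 0 0 0 0 0 0;1 0 0 0 0 0 0;1 0 0 0 0 0 0;1 0 0 0 0 0 0;1 0 0 0 0 0 0;1 0 0 0 0 0 0;1 0 0 0 0 0 0;1 0 0 0 0 0 0;1 0 0 0 0 0 0' 60
```

```text
time: 15.82
tcp_pos: [0.4671, 0.2991, 0.0271]
tool_rot: [0.698, 0.716, 0.001, 0.0]
contact_force: [0.1, 0.4, -0.0]
grip_width: 0.0856
finger_force: 0.0
time: 16.95
tcp_pos: [0.467, 0.2991, 0.0267]
tool_rot: [0.698, 0.716, 0.001, 0.0]
contact_force: [0.4, 0.2, 5.4]
grip_width: 0.0209
finger_force: 60.2
```

```bash
python3 -m inch '1 0 0 1.5 0 0 0;1 0 0 3 0 0 0;1 0 0 3.5 0 0 0;1 0.4 -2.5 2 0 0 -1.5;1 0.8 -5 0 0 0 -1.6;1 0.8 -5 0 0 0 -1.56;1 0.8 -5 0 0 0 0;1 0.8 -4.2 0 0 0 0;1 0.6 -2 0 0 0 0;1 0 0 0 0 0 0;1 0 0 0 0 0 0'
cat > t.py <<'E'
from h import *
print(state()["tcp_pos"].round(4),state()["contact_force"].round(2))
for c in("top","side"):
    im=grab_frame(c)
    s=state()["tcp_pos"];zu=s[2]-.0267
    for n,z in(("template_hole",zu),("template_bush",zu+.023),("template",zu)):
        l,cf=lm(c,n);print(c,n,cf,atz(c,l,z).round(4) if l is not None else None)
    u=proj(c,(.52,.07,.08)).astype(int)
    cv2.imwrite(f"pics/t_{c}_{int(state()['time']*100)}.png",cv2.resize(im[max(0,u[0]-50):u[0]+50,u[1]-60:u[1]+60,::-1],None,fx=5,fy=5,interpolation=2))
E
python3 t.py; ls pics
```

```text
time: 18.32
tcp_pos: [0.5075, 0.0625, 0.1262]
tool_rot: [0.727, 0.687, -0.0, -0.001]
contact_force: [-0.0, 0.2, -2.2]
grip_width: 0.0213
finger_force: 59.4
[0.5075 0.0625 0.1262] [-0.01  0.15 -2.22]
top template_hole 0.27 [ 0.322  -0.3139  0.0995]
top template_bush 0.62 [0.3363 0.4425 0.1225]
top template 0.55 [0.5711 0.0072 0.0995]
side template_hole 0.56 [0.5226 0.1206 0.0996]
side template_bush 0.85 [0.5414 0.0525 0.1226]
side template 0.6 [0.5203 0.0657 0.0996]
k1.png
side0.png
side1.png
t_side_1872.png
t_top_1852.png
top0.png
top1.png
```

View pics/t_side_1872.png

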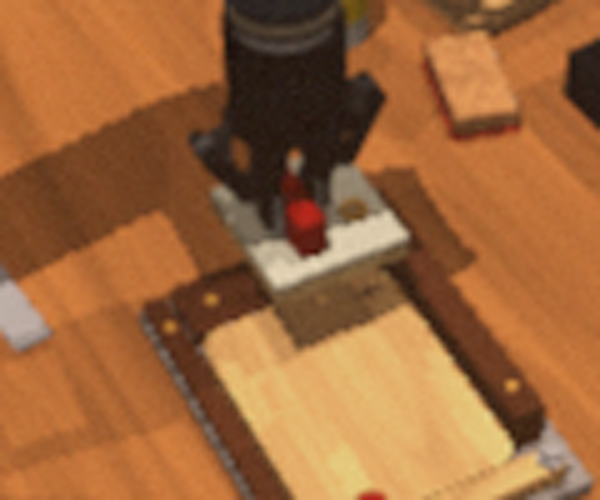

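The template is held level, with the bush at (352,208) and the fence to its right in the crop. I lower it below the fence top but above the pin, then feel for the fence along +x.

```bash
python3 -m inch '1 0 0 -2 0 0 0;1 0 0 -2 0 0 0;1 0 0 -1 0 0 0;1 0 0 0 0 0 0;1 0 0 0 0 0 0'; for i in 1 2 3; do python3 -m inch '1 0.3 0 0 0 0 0;1 0 0 0 0 0 0' | grep -E "tcp|force"; done;  python3 -m inch '1 0.15 0 0 0 0 0;1 0 0 0 0 0 0' | grep -E "tcp|contact"
```

```text
time: 19.35
tcp_pos: [0.509, 0.0619, 0.0768]
tool_rot: [0.727, 0.687, 0.0, 0.0]
contact_force: [-0.1, -0.0, -1.8]
grip_width: 0.0209
finger_force: 59.4
tcp_pos: [0.5124, 0.0618, 0.0769]
contact_force: [-0.6, 0.3, -2.2]
finger_force: 59.4
tcp_pos: [0.515, 0.0619, 0.0764]
contact_force: [-0.2, -0.2, -1.5]
finger_force: 59.4
tcp_pos: [0.518, 0.0619, 0.0763]
contact_force: [-1.1, 0.3, -1.9]
finger_force: 59.4
tcp_pos: [0.519, 0.0619, 0.0763]
contact_force: [0.4, -0.5, -2.8]
```

```bash
for i in 1 2; do python3 -m inch '1 0.1 0 0 0 0 0;1 0 0 0 0 0 0' | grep -E "tcp|contact"; done
```

```text
tcp_pos: [0.5192, 0.0619, 0.0762]
contact_force: [-1.2, 0.2, -2.0]
tcp_pos: [0.5193, 0.062, 0.0761]
contact_force: [-5.4, -1.4, 0.1]
```

Fence contact is at TCP x = 519.2 mm against a predicted 518. I back off 1.5 mm and go down.

```bash
python3 -m inch '1 -0.35 0.05 0 0 0 0;1 0 0 0 0 0 0' | grep -E "tcp|contact"; for i in 1 2 3; do python3 -m inch '1 0 0 -0.3 0 0 0;1 0 0 0 0 0 0' | grep -E "tcp|contact"; done
```

```text
tcp_pos: [0.5189, 0.0624, 0.0766]
contact_force: [0.1, 0.2, -2.5]
tcp_pos: [0.5181, 0.0624, 0.0731]
contact_force: [0.9, -0.4, -2.0]
tcp_pos: [0.5175, 0.0624, 0.07]
contact_force: [0.2, -0.1, -2.0]
tcp_pos: [0.5174, 0.0624, 0.0671]
contact_force: [0.4, 0.9, -2.1]
```

```bash
for i in 1 2 3; do python3 -m inch '1 0 0 -0.2 0 0 0;1 0 0 0 0 0 0' | grep -E "tcp|contact"; done
```

```text
tcp_pos: [0.5177, 0.0621, 0.0652]
contact_force: [-0.2, -1.5, -2.8]
tcp_pos: [0.5176, 0.0621, 0.0634]
contact_force: [-0.0, -3.1, -0.5]
tcp_pos: [0.5177, 0.062, 0.0615]
contact_force: [-0.4, -5.4, 2.6]
```

The template is on the pin and the collar is starting to load. The pin pushes the tool toward -y, so I relieve that while pressing down.

```bash
python3 -m inch '1 0 -0.12 0 0 0 0;1 0 0 0 0 0 0' | grep -E "tcp|contact"; for i in 1 2 3; do python3 -m inch '1 0 0 -0.15 0 0 0;1 0 0 0 0 0 0' | grep -E "tcp|contact"; done
```

```text
tcp_pos: [0.5176, 0.0618, 0.0614]
contact_force: [-0.3, 0.0, 1.6]
tcp_pos: [0.5176, 0.0617, 0.0598]
contact_force: [0.4, 1.8, 3.6]
tcp_pos: [0.5176, 0.0619, 0.0597]
contact_force: [-2.2, 3.2, 13.7]
tcp_pos: [0.5176, 0.0619, 0.0596]
contact_force: [-3.8, 3.1, 26.0]
```

Seated at TCP z = 59.7 mm as predicted, with firm push. I ease off slightly, let it settle and verify.

```bash
python3 -m inch '1 0 0 0.05 0 0 0;1 0 0 0 0 0 0;1 0 0 0 0 0 0;1 0 0 0 0 0 0'; python3 k.py; python3 t.py; ls pics | grep t_side
```

```text
time: 24.1
tcp_pos: [0.5176, 0.0619, 0.0596]
tool_rot: [0.727, 0.687, 0.001, 0.0]
contact_force: [-3.9, 3.4, 21.9]
grip_width: 0.021
finger_force: 62.8
top 27 [ 0.4477 -0.133   0.07  ]
side 29 [ 0.4484 -0.1336  0.07  ]
[0.5176 0.0619 0.0596] [-3.07  4.   21.39]
top template_hole 0 None
top template_bush 0 None
top template 0.29 [ 0.4897 -0.0189  0.0329]
side template_hole 0.91 [0.5224 0.1161 0.0329]
side template_bush 0.93 [0.5628 0.0716 0.0559]
side template 0.65 [0.5274 0.0649 0.0329]
t_side_1872.png
t_side_2460.png
```

View pics/t_side_2460.png

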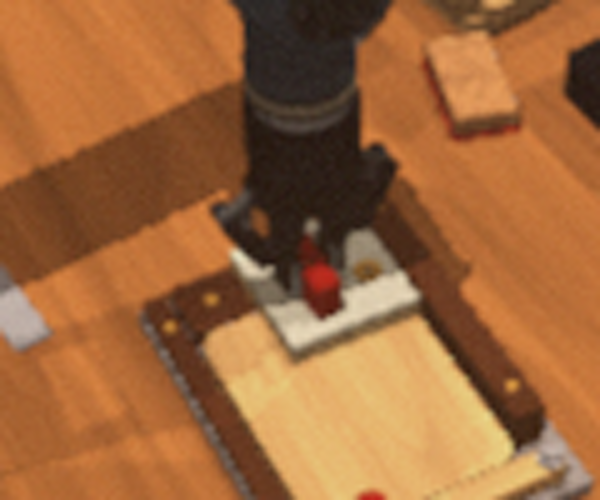

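The plate lies flat against the fence, with the bush at (368,270) in the crop, the front corner at (293,352) and the right corner at (420,305). I compare these with the expected projections.

```bash
python3 -c "
from h import *
u=proj('side',(.52,.07,.08)).astype(int);a=-.0558;R=np.array([[np.cos(a),-np.sin(a)],[np.sin(a),np.cos(a)]])
for d,z in(((43,-8),.056),((-35,-46),.052),((65,-46),.052),((0,-35),.088)):
    p=np.array([.5176,.0619])+R@np.array(d)/1000;q=proj('side',(*p,z));print(d,((q-[u[0]-50,u[1]-60]+.5)*5)[::-1].round())
"
```

```text
(43, -8) [370. 271.]
(-35, -46) [296. 351.]
(65, -46) [423. 299.]
(0, -35) [333. 287.]
```

The image matches the expected seated pose to under 1 px, apart from the right corner at about 1.3 px. Handing in.

```bash
python3 -c "
from rig import *
print(hand_in())"
```

```text
the job is handed in; nothing more can be done
None
```

I shut the keeper to its hard stop first, then seated the template on the pin and handed the job in still gripping it (63 N) and pressing down with about 22 N; the rig gave no verdict.

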